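# Dock the specimen sledge and shoot its bolt

### The arm

A 6-joint arm with a two-finger parallel gripper is mounted at the origin on a cart in front of the work surface, level with it; the furniture and walls round the work are solid. World frame = base frame: x ahead of the robot, y to its left, z up, the work surface at z = 0. Lengths are in m, angles in degrees, forces in N, time in s.
With the tool pointing down it reaches from about 0.325 to 0.85 m from the base axis. Payload 15.5 kg.
Tool frame: the origin (TCP) lies midway between the tips of the shut fingers; the grasp point (between the pads) lies 19 mm behind it; y points along the fingers, x is the direction in which the jaws open and shut, and the axes are right-handed (so a half turn about y gives the same grasp; the last joint's range is limited). The gripper opens to 91 mm and grips with 3 to 60 N. Pads are 32 mm wide; open, the fingers measure 118 mm over their backs; the gripper's body (76 mm by 178 mm) begins 60 mm behind the grasp point.
Start: joints at [-5.472, 28.281, 77.091, -0, 74.628, -5.472], TCP at [0.625, 0, 0.214] pointing down, gripper open.
Joint ranges: [-166.48, 166.48], [-47.26, 123.95], [12.59, 153.08], [-70.14, 250.14], [6.76, 159.57], [-176.63, 176.63]. Speed limits (degrees/s): [108.29, 108.29, 147.25, 172.46, 172.46, 172.46].

### API

Orientations are given as a 3x3 rotation matrix whose columns are the frame's x, y, z axes.
In Python, from bench import ctrl gives the robot as it stands. The module is installed in compiled form; this text tells all that it offers. Calls block until the motion is done:
- ctrl.goto(position, orientation): joint-space move of the TCP to a pose.
- ctrl.move_l(position, vel=0.15, ori=None, contact_N=None): straight line of the TCP; ori=None keeps the orientation; vel is the mean speed in m/s. With contact_N (N) it stops when the force on the tool has changed by that much, and returns True; else False.
- ctrl.movej(angles): joint-space move.
- ctrl.command_gripper(opening): opening from 0.0 (shut) to 1.0 (fully open); the grip force is fixed at half the most; returns when the fingers have stopped.
- ctrl.sleep(seconds).
- ctrl.ik(position, orientation): joint angles nearest the present ones, or None.
- ctrl.read_camera(name): name is "scene" or "side" or "wrist"; returns the picture (480x640x3 uint8, blue, green, red); there is no depth.
- ctrl.camera_params(name): a dict with "fx", "fy", "cx", "cy" (pixels), "D" ([k1, k2, p1, p2, k3] as OpenCV has them; the pictures are not rectified), "pose" (4x4, takes a point from camera to world coordinates); the wrist camera has in their place "T_tool_cam" (4x4, takes a point from camera to tool coordinates, whose origin is the TCP and whose axes are the tool frame's). Camera axes: x right, y up, looking along -z (the intrinsics and any distortion apply to the point x, -y, -z); pixel columns grow to the right and rows downward; lengths in m; the calibration is good to about 2 mm. A picture is of the moment at which its call begins: read the wrist's pose just before it. camera_params takes no time and is no camera call.
A pose or a line that the arm cannot do raises ctrl.MotionError and nothing moves.
- ctrl.sign_off(): hands the job in, once; it reports no verdict.
Readings, each from a call of its own:
- ctrl.current_t(): time.
- ctrl.current_q(): joint angles.
- ctrl.current_dq(): joint speeds.
- ctrl.current_effort(): joint torques, N m.
- ctrl.current_tool_pos(): TCP position.
- ctrl.current_eef_rot(): TCP orientation.
- ctrl.current_contact_force(): force on the tool from outside, world axes, zero at the start.
- ctrl.current_wrist_torque(): the same for the moment, N m.
- ctrl.current_grip_width(): opening from 0.0 (shut) to 1.0 (fully open).
Only numpy, scipy, OpenCV 4.12 (cv2) and the standard library are available. Lean on these libraries where they do the work, as an engineer would, in place of code of your own. Each camera call takes 0.05 s, during which the arm holds its last target. There are 200 camera calls.

### The job

Get the specimen sledge locked on the measuring bed: draw the bolt back, lift the wooden block off the bed and lay it flat on the bench, then set the sledge on the bed with its plain front face flat and flush on the reference block's face and its side up against the fence. Then slide the bolt fully home into the keeper hole in the sledge's side. Leave the mug, the beaker and the rock lump where they stand.

Things in the scene. Friction and masses are not known exactly. Their poses are not given: they have to be found in the camera images.
- bed: Fixed grey L-shaped bed plate, 10 mm thick; place and yaw (within 0.35 rad) differ each time. Origin on the bench. In its own axes, mm: main plate x -95..100, y -40..65; bolt plate x 14..76, y -129..-37; reference block x 70..95, y -20..50, top at z 46. The docked sledge covers x -50..70, y -20..50, its underside at z 10.
- ref_face (a point): Bottom centre of the reference block's face, at (70, 15, 10) mm in the bed's frame; bed axes (x points into the block). The face is 70 mm wide and 36 mm high and looks to bed -x.
- fence (a point): Middle of the side fence's top, at (30, 56, 30) mm in the bed's frame; bed axes. Steel bar x -10..70, y 50..62, its top 20 mm above the plate: the docked sledge's +y side bears on it.
- bolt (a joint): How far the bolt is thrown, m: 0 fully drawn (tip at bed y -30 mm), 0.040 fully home (tip at bed y +10 mm, inside the docked sledge). It slides along bed +y between stops, against about 2.5 N of friction, and stays where it is left. It starts partly thrown, its tip in the sledge's way.
- bolt_handle (a point): Grip centre of the bolt's upright handle, a dark steel tab 12 mm thick along the bolt (bed y), 22 mm wide (bed x); its top is 14 mm above this point. Rides with the bolt: bed x 45, y -105 (drawn) to -65 (home), z 54 mm. The bolt is a 12 mm round bar with tapered nose, axis at bed z 25, in two guides at y -56..-30, tops at z 35; back stop at y -128..-121, top at z 32.
- sledge: Loose plain aluminium block 120 x 70 x 30 mm (x, y, z), about 0.6 kg; origin at the centre of its underside, x forward. Square keeper hole, 16 x 16 mm, 40 mm deep, in its -y side at x 35, z 15 mm (level with the bolt, 2 mm play all round). A rock core, 38 mm diameter, top at z 68, is clamped on its tail at x -38. Starts on the bench, yaw within 1 rad. Docked, its axes are parallel to the bed's.
- sledge_grip (a point): Centre of the sledge's grip blade, at (6, 0, 51) mm in the sledge's frame; sledge axes. Upright steel blade on top, 14 mm thick (y), 42 mm long (x), 42 mm high (21 mm above and below this point).
- sledge_face (a point): Bottom centre of the sledge's plain front face, at (60, 0, 0) mm in the sledge's frame; sledge axes. Fully docked it coincides with point ref_face.
- block_mid (a point): Centre of the loose wooden block, 38 x 124 x 18 mm (x, y, z of this frame; long axis y), 0.1 kg, 9 mm above its underside. Starts flat on the bed's main plate, its long axis along bed x within 0.15 rad.
- wood_block: The wooden block itself; origin at the centre of its underside, axes as point block_mid. The bench (z 0) is flat and free of all but the things listed for world x 0.40..0.60, y -0.55..0.30 m. A tall cabinet stands at y above 0.32 from x 0.48 on, a balance at x above 0.63 between y -0.11 and 0.11.
- rock: Small brown rock lump, 51 x 53 x 39 mm, on the bench in the bed's inner corner beside the bolt plate; origin at its underside. Bystander.
- mug: Ceramic mug, 78 mm wide, 112 mm with its handle, 92 mm high, on the bench; origin at its underside. Bystander.
- beaker: Clear beaker, 77 x 88 mm, 95 mm high, on the bench; origin at its underside. Bystander.
Things that resemble listed ones, but are neither listed nor needed, are in the scene too. There is more than one size of the wood_block; the job needs the larger.

How it is judged:
By the outcome, as a careful person would: the job done as asked, in the order asked, and still so for the second after the job is handed in, with the robot touching nothing.
It also fails if it takes over 66 s, if anything falls off the work surface, if the arm or the gripper's body presses on something with over 40 N, if the wrist force passes 120 N, or if a joint passes its speed limit or range.

## Working session

There is one attempt and no reset: what is moved stays moved. The work goes in short steps, each a Python script; the robot and the scene stay as the last script left them, time stands still between calls to the robot, and variables do not carry over. Pictures are saved under pics/ and viewed, about 8 in all and at most 12, crops included, and the job is handed in when it is done.

```bash
mkdir -p pics
python3 - <<'E'
from bench import ctrl
import cv2,numpy as np
for n in("scene","side","wrist"):
    cv2.imwrite(f"pics/{n}0.png",ctrl.read_camera(n)); p=ctrl.camera_params(n)
    print(n,{k:np.round(v,4).tolist() for k,v in p.items()})
print(ctrl.current_eef_rot(),ctrl.current_t())
E
```

```text
scene {'fx': 459.1243, 'fy': 459.1243, 'cx': 315.0171, 'cy': 242.2507, 'D': [-0.0414, 0.0, 0.0, 0.0, 0.0], 'pose': [[0.7516, 0.4743, -0.4584, 0.1202], [-0.6594, 0.5563, -0.5056, -0.7232], [0.0152, 0.6823, 0.7309, 0.8862], [0.0, 0.0, 0.0, 1.0]]}
side {'fx': 580.7426, 'fy': 580.7426, 'cx': 315.6325, 'cy': 241.5837, 'D': [-0.0623, 0.0, 0.0, 0.0, 0.0], 'pose': [[0.9947, 0.0631, -0.0817, 0.5188], [-0.1019, 0.4761, -0.8735, -1.4296], [-0.0162, 0.8771, 0.48, 0.7673], [0.0, 0.0, 0.0, 1.0]]}
wrist {'fx': 425.3537, 'fy': 425.3537, 'cx': 320.9643, 'cy': 237.7833, 'D': [-0.0365, 0.0, 0.0, 0.0, 0.0], 'T_tool_cam': [[1.0, 0.0016, 0.0005, 0.0009], [0.0001, 0.2386, -0.9711, -0.1707], [-0.0017, 0.9711, 0.2386, 0.0668], [0.0, 0.0, 0.0, 1.0]]}
[[ 9.99999588e-01 -9.08000043e-04 -8.99948468e-06]
 [ 9.11191945e-06  1.23822767e-04  9.99999992e-01]
 [-9.07998921e-04 -9.99999580e-01  1.23830990e-04]] 0.15
```

View pics/scene0.png

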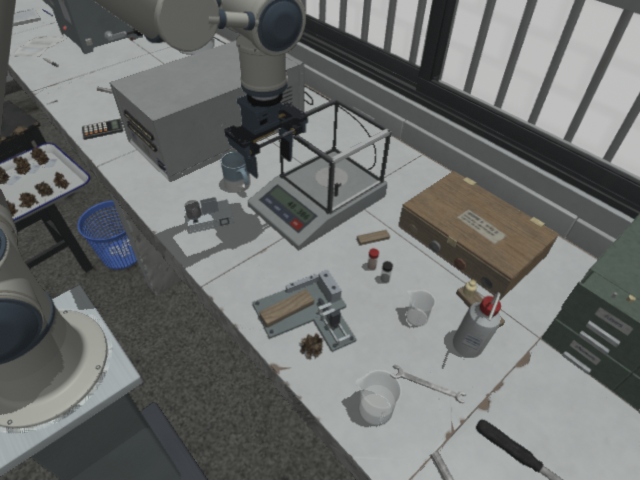

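View pics/side0.png

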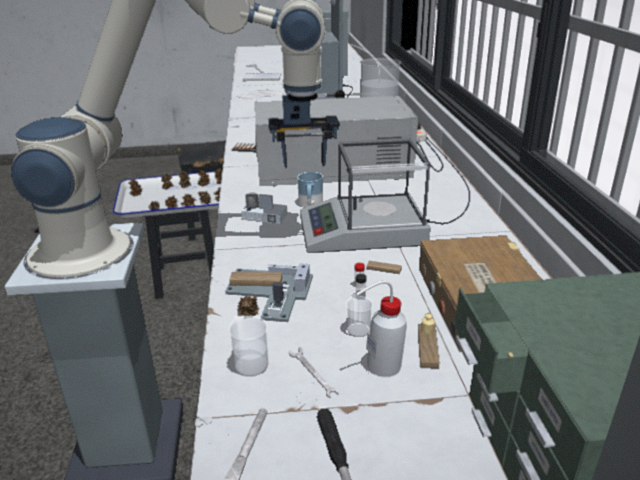

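Scene: bed at about (300,310), wooden block on it at (288,307). The sledge is at (200,212), and the mug at (235,165). The tall beaker is at (378,395), with a small beaker decoy at (420,305). Small wood pieces at (373,237) and (480,293) are also decoys.

```bash
cat > h.py <<'E'
from bench import ctrl
import cv2,numpy as np
from scipy.optimize import least_squares
F=np.diag([1.,-1,-1])
def R(a): c,s=np.cos(a),np.sin(a); return np.array([[c,0,-s],[s,0,c],[0,-1,0]])
def cam(n,T=None):
    p=ctrl.camera_params(n); K=np.array([[p["fx"],0,p["cx"]],[0,p["fy"],p["cy"]],[0,0,1]])
    P=np.array(p["pose"]) if "pose" in p else T@np.array(p["T_tool_cam"])
    return K,np.array(p["D"],float),P
def toolT():
    T=np.eye(4);T[:3,:3]=ctrl.current_eef_rot();T[:3,3]=ctrl.current_tool_pos();return T
def ray(c,uv):
    K,D,P=c; q=cv2.undistortPoints(np.array([[uv]],float),K,D)[0,0]
    return P[:3,3],P[:3,:3]@F@np.array([q[0],q[1],1])
def p2w(c,uv,z):
    o,d=ray(c,uv); return o+d*(z-o[2])/d[2]
def proj(c,X):
    K,D,P=c; Y=(np.atleast_2d(X)-P[:3,3])@P[:3,:3]@F
    return cv2.projectPoints(Y,np.zeros(3),np.zeros(3),K,D)[0][:,0]
def pose2(x,y,a,pts):
    c,s=np.cos(a),np.sin(a);p=np.atleast_2d(pts).astype(float)
    return p@np.array([[c,s,0],[-s,c,0],[0,0,1]])+[x,y,0]
def fit(c,uv,pts,x0):
    r=least_squares(lambda v:(proj(c,pose2(*v,pts))-uv).ravel(),x0,loss='soft_l1',x_scale=[.1,.1,.1]); return r.x,np.abs((proj(c,pose2(*r.x,pts))-uv)).round(1)
def snap(name):
    T=toolT(); im=ctrl.read_camera("wrist"); cv2.imwrite(f"pics/{name}.png",im); np.save(f"pics/{name}.npy",T); return im
E
python3 - <<'E'
from h import *
c=cam("scene")
for n,uv,z in[("block",(288,307),.028),("sledge",(203,212),.03),("mug",(235,185),0),("beaker",(376,412),0),("rock",(312,347),.02),("bolt",(335,325),.05)]: print(n,p2w(c,uv,z).round(3))
b=p2w(c,(305,312),0);s=p2w(c,(203,212),.03)
ctrl.goto([b[0],b[1],.24],R(0)); im1=snap("w1")
try: ctrl.goto([max(s[0],.42),s[1],.26],R(0))
except Exception as e: print(e)
im2=snap("w2"); print(ctrl.current_t(),b,s)
E
```

```text
block [ 0.48  -0.24   0.028]
sledge [0.5   0.151 0.03 ]
mug [0.648 0.22  0.   ]
beaker [ 0.465 -0.533  0.   ]
rock [ 0.457 -0.349  0.02 ]
bolt [ 0.518 -0.354  0.05 ]
2.875 [ 0.51269567 -0.26111136  0.        ] [0.49993527 0.15050316 0.03      ]
```

View pics/w1.png

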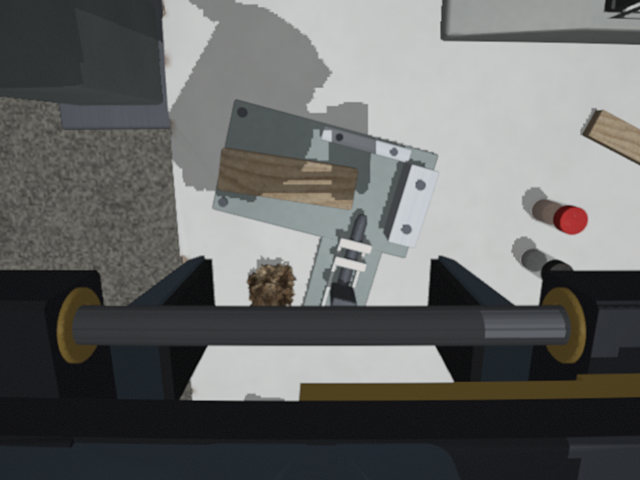

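View pics/w2.png

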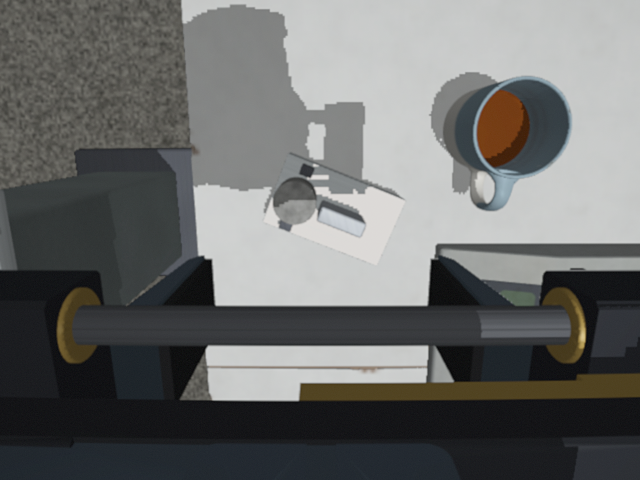

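```bash
cat > meas.py <<'E'
from h import *
c1=cam("wrist",np.load("pics/w1.npy"));c2=cam("wrist",np.load("pics/w2.npy"))
def cub(x0,x1,y0,y1,z): return np.array([[x0,y0,z],[x1,y0,z],[x1,y1,z],[x0,y1,z]])/1000.
bp=np.vstack([cub(-95,100,-40,65,10)[[0,1,2,3]],cub(70,95,-20,50,46)])
buv=np.array([[213,208],[407,257],[437,153],[236,100],[388,240],[412,247],[437,170],[411,163]],float)
bed,e=fit(c1,buv,bp,[.5,-.26,-.26]);print("bed",bed.round(4),e.tolist())
sp=cub(-60,60,-35,35,30);suv=np.array([[264,220],[377,265],[404,198],[291,153]],float)
sl,e=fit(c2,suv,sp,[.5,.15,-.38]);print("sl",sl.round(4),e.tolist())
wp=cub(-62,62,-19,19,28);wuv=np.array([[217,193],[353,208],[357,170],[221,150]],float)
wb,e=fit(c1,wuv,wp,[.48,-.24,-.1]);print("wb(long axis x)",wb.round(4),e.tolist())
o,d=ray(c1,(343,290)); print("bolt tip",p2w(c1,(361,213),.025))
np.savez("est.npz",bed=bed,sl=sl,wb=wb)
def draw(im,c,v,P,col,k,o):
    q=((proj(c,pose2(*v,P))-o+.5)*k).astype(int); cv2.polylines(im,[q],True,col,1)
def crop(n,x,y,w,h,k): return cv2.resize(cv2.imread(f"pics/{n}.png")[y:y+h,x:x+w],None,fx=k,fy=k,interpolation=cv2.INTER_CUBIC)
k=3;a=crop("w1",205,90,250,200,k);oo=np.array([205,90])
for P,col in[(bp[:4],(0,0,255)),(bp[4:],(0,0,255)),(cub(-10,70,50,62,30),(0,255,0)),(cub(14,76,-129,-37,10),(255,0,0))]: draw(a,c1,bed,P,col,k,oo)
draw(a,c1,wb,wp,(255,0,255),k,oo)
cv2.imwrite("pics/c1.png",a)
k=4;a=crop("w2",250,140,170,140,k);oo=np.array([250,140])
draw(a,c2,sl,sp,(0,0,255),k,oo);draw(a,c2,sl,cub(-15,27,-7,7,72),(0,255,0),k,oo)
cv2.imwrite("pics/c2.png",a)
E
python3 meas.py
```

```text
bed [ 0.5102 -0.2486 -0.2503] [[2.5, 1.5], [1.3, 0.8], [1.6, 0.5], [3.5, 1.7], [0.2, 0.3], [2.7, 0.0], [2.0, 0.2], [0.0, 0.3]]
sl [ 0.5143  0.1455 -0.3841] [[0.7, 0.3], [0.7, 0.2], [3.2, 1.5], [1.8, 1.5]]
wb(long axis x) [ 0.4838 -0.2345 -0.1309] [[0.0, 0.3], [0.3, 2.1], [1.9, 1.5], [0.8, 0.3]]
bolt tip [ 0.5507634  -0.26465833  0.025     ]
```

View pics/c1.png

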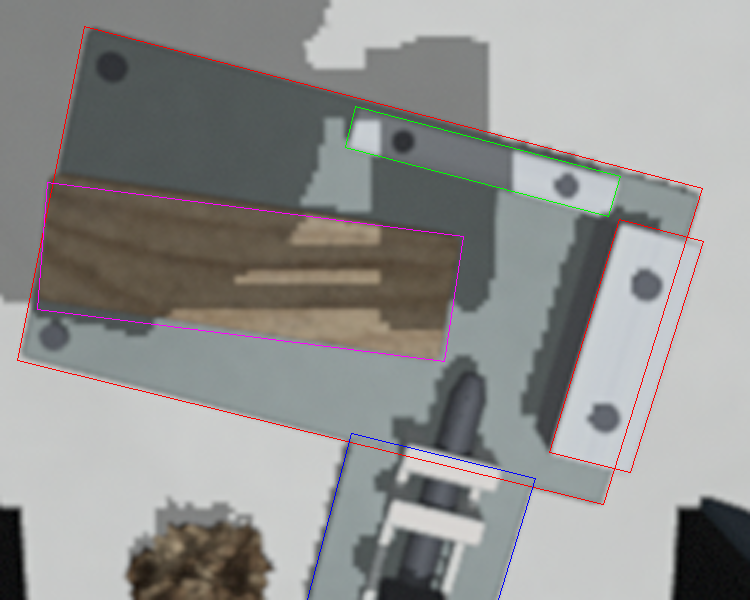

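View pics/c2.png

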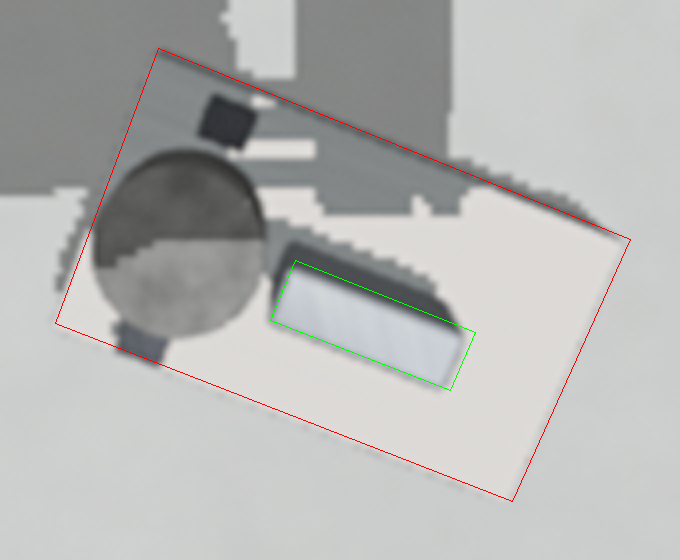

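c1 shows the bed fit overlaying the plate and reference block's front edge within about 1 px. The larger wooden block spans crop (40,180)–(460,360), with the bolt tip at (475,370). c2 shows the sledge outline and blade matched, with the core at (180,245). The sledge's size agrees with the description. First I draw the bolt.

```bash
cat >> h.py <<'E'
E_=np.load("est.npz") if __import__("os").path.exists("est.npz") else None
def fr(n,x,y,z,E=None):
    p=pose2(*(E_[n] if E is None else E),[[x/1000,y/1000,0]])[0]; p[2]=z; return p
def yaw(p,a):  # choose the half turn with the smaller wrist angle
    L=[(abs(q[5]),b) for b in(a,a+np.pi,a-np.pi) if (q:=ctrl.ik(p,R(b))) is not None]
    return R(min(L)[1])
def st(m=""): print(m,"t",round(ctrl.current_t(),2),"tcp",np.round(ctrl.current_tool_pos(),4),"F",np.round(ctrl.current_contact_force(),1),"w",round(ctrl.current_grip_width()*91,1))
E
python3 - <<'E'
from h import *
b=E_["bed"][2]
ctrl.command_gripper(.5)
p=fr("bed",45,-80.5,.16); Rb=yaw(p,b+np.pi/2); ctrl.goto(p,Rb); st("above")
c=ctrl.move_l(fr("bed",45,-80.5,.042),.12,contact_N=10); st(f"down {c}")
ctrl.command_gripper(0); st("grip")
q=ctrl.current_tool_pos(); d=fr("bed",0,-1,0)-fr("bed",0,0,0)
c=ctrl.move_l(q+d*34,.04,contact_N=9); st(f"drawn {c}")
t=ctrl.current_tool_pos(); B=E_["bed"]; r=(t-[B[0],B[1],0]); s,cc=np.sin(b),np.cos(b); print("bed xy",cc*r[0]+s*r[1],-s*r[0]+cc*r[1])
ctrl.command_gripper(.5); ctrl.move_l(t*[1,1,0]+[0,0,.17],.2); st("up")
E
```

```text
above t 5.52 tcp [ 0.5343 -0.3368  0.1603] F [ 0.7  0.3 -0.3] w 45.6
down False t 6.65 tcp [ 0.5342 -0.338   0.0427] F [-0.4  0.3 -0.1] w 45.4
grip t 7.26 tcp [ 0.5338 -0.3379  0.0421] F [-2.  -1.3  3.2] w 11.3
drawn True t 7.9 tcp [ 0.5274 -0.3624  0.0421] F [2.5 5.9 8.8] w 11.5
bed xy 0.044861042336285434 -0.10599776847803796
up t 9.38 tcp [ 0.5268 -0.362   0.1689] F [-0.2 -1.2  0.3] w 45.5
```

The bolt stopped at bed y -106, where -105 was expected, so the bed estimate is confirmed along y. Next I move the block.

Run:
```python
from h import *
w=E_["wb"]; p=np.array([w[0],w[1],.12]); ctrl.command_gripper(.65)
Rb=yaw(p,w[2]+np.pi/2); ctrl.goto(p,Rb); st("above")
c=ctrl.move_l([w[0],w[1],.017],.1,contact_N=8); st(f"down {c}")
ctrl.command_gripper(0); st("grip"); z0=ctrl.current_tool_pos()[2]
ctrl.move_l([w[0],w[1],.11],.15); st("lift")
x,y=.47,-.02
T=[x,y,.11]; Rp=yaw(np.array(T),w[2]+np.pi/2); ctrl.goto(T,Rp)
ctrl.move_l([x,y,z0-.007],.15); c=ctrl.move_l([x,y,z0-.013],.02,contact_N=3); st(f"place {c}")
ctrl.command_gripper(.65); ctrl.move_l([x,y,.2],.2); st("up")
s=fr("sl",6,0,.22); ctrl.goto(s,yaw(s,E_["sl"][2]+np.pi/2)); snap("w3"); st()
```

```text
above t 10.43 tcp [ 0.4842 -0.2345  0.1203] F [ 0.2 -0.9 -0.5] w 58.9
down False t 11.62 tcp [ 0.4842 -0.2347  0.0175] F [ 0.  -0.   0.8] w 59.5
grip t 12.07 tcp [ 0.484  -0.2346  0.0173] F [-0.5  0.8  6.7] w 37.9
lift t 12.84 tcp [ 0.4834 -0.2342  0.1093] F [ 0.6  0.8 -1.5] w 37.9
place True t 14.81 tcp [ 0.4707 -0.0202  0.0067] F [-0.1 -0.6 -0.4] w 37.9
up t 16.45 tcp [ 0.4694 -0.0199  0.1992] F [-0.2 -0.2  0.3] w 59.2
 t 18.77 tcp [0.5198 0.143  0.2199] F [ 0.1 -0.2  0.2] w 59.2
```

View pics/w3.png

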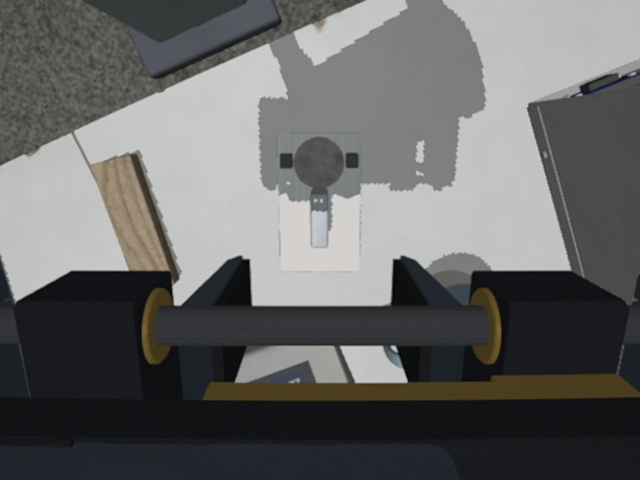

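w3 shows the wooden block lying flat on the bench at (140,215). The sledge is square to the tool, with its edges at columns 278 and 360, rows 132–271, and its blade centred at (319,228). I grasp it and dock it.

```bash
cat >> h.py <<'E'
def inbed(t): B=E_["bed"]; c,s=np.cos(B[2]),np.sin(B[2]); r=np.array(t)[:2]-B[:2]; return np.round([1e3*(c*r[0]+s*r[1]),1e3*(-s*r[0]+c*r[1]),1e3*t[2]],1)
E
python3 - <<'E'
from h import *
c3=cam("wrist",np.load("pics/w3.npy"))
sl,e=fit(c3,np.array([[278,132],[278,271],[360,271],[360,132]],float),np.array([[-60,-35,30],[60,-35,30],[60,35,30],[-60,35,30]])/1e3,E_["sl"])
print(sl.round(4),E_["sl"].round(4),e.max())
sl=(sl+E_["sl"])/2
p=fr("",6,0,.15,sl); Rs=yaw(p,sl[2]+np.pi/2)
ctrl.command_gripper(.5); ctrl.move_l(p,.15,ori=Rs)
c=ctrl.move_l(fr("",6,0,.036,sl),.1,contact_N=8); st(f"down {c}")
ctrl.command_gripper(0); st("grip")
z0=ctrl.current_tool_pos()[2]
ctrl.move_l(fr("",6,0,.15,sl),.15); st("lift")
b=E_["bed"][2]; p=fr("bed",6,9,.15)
flip=1 if np.dot(Rs[:2,0],R(sl[2]+np.pi/2)[:2,0])>0 else -1
Rd=R(b+np.pi/2) if flip==1 else R(b-np.pi/2)
ctrl.goto(p,Rd); st("above bed")
ctrl.move_l(fr("bed",6,9,z0+.010+.006),.15)
c=ctrl.move_l(fr("bed",6,9,z0+.010-.004),.02,contact_N=4); st(f"set {c}"); print(inbed(ctrl.current_tool_pos()),z0)
snap("w4")
E
```

```text
[ 0.5126  0.1444 -0.3871] [ 0.5143  0.1455 -0.3841] 1.8
down False t 21.11 tcp [0.5194 0.1427 0.0365] F [ 0.5 -0.1  0.1] w 45.6
grip t 21.69 tcp [0.5189 0.1426 0.0361] F [-1.3 -2.5  3.2] w 13.6
lift t 22.6 tcp [0.5185 0.1426 0.1492] F [-1.  -0.2 -5.3] w 13.8
above bed t 24.03 tcp [ 0.5184 -0.2404  0.1498] F [-0.2  0.4 -5.2] w 14.1
set True t 25.23 tcp [ 0.5187 -0.2417  0.0456] F [ 0.4 -0.7  3.2] w 14.1
[ 6.6  8.8 45.6] 0.036059796414747894
```

View pics/w4.png

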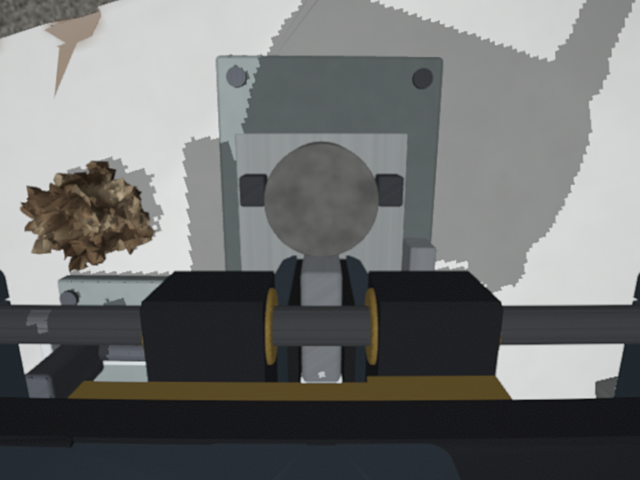

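w4 shows the sledge on the plate, parallel to it: its tail corners are at (237,135) and (407,134), and the plate edge is level at row 58. I push it into the fence and then the block.

Run:
```python
from h import *
ex=fr("bed",1,0,0)-fr("bed",0,0,0); ey=fr("bed",0,1,0)-fr("bed",0,0,0)
def push(d,n,N,v=.02):
    c=ctrl.move_l(ctrl.current_tool_pos()+d*n,v,contact_N=N); print(c,inbed(ctrl.current_tool_pos()),np.round(ctrl.current_contact_force(),1),np.round(ctrl.current_wrist_torque(),2))
t=ctrl.current_tool_pos(); ctrl.move_l(t+[0,0,.0006],.02)
push(ey,12,8); push(-ey,.5,30)
push(ex,18,12); push(ey,3,8)
st()
```

```text
True [ 6.3 14.2 45.9] [-1.4 -5.6 -1.3] [-1.08 -0.17 -0.26]
False [ 6.2 13.9 45.8] [-0.1 -0.1 -4.2] [ 0.06 -0.17 -0.04]
True [16.5 14.  45.7] [-1.7  0.3  7.1] [-0.12 -0.03 -0.12]
True [16.6 14.2 45.9] [-2.6 -7.   1.2] [-1.33 -0.02 -0.45]
 t 26.98 tcp [ 0.5297 -0.239   0.0459] F [-2.6 -7.   1.2] w 13.8
```

```bash
cat >> h.py <<'E'
def push(d,n,N,v=.02):
    c=ctrl.move_l(ctrl.current_tool_pos()+d*n,v,contact_N=N); print(c,inbed(ctrl.current_tool_pos()),np.round(ctrl.current_contact_force(),1),round(ctrl.current_t(),2)); return c
def axes(): return fr("bed",1,0,0)-fr("bed",0,0,0),fr("bed",0,1,0)-fr("bed",0,0,0)
E
python3 - <<'E'
from h import *
ex,ey=axes()
push(-ey,.4,30); push(ex,4,12); push(-ex,.3,30)
ctrl.command_gripper(.35); st("rel")
t=ctrl.current_tool_pos(); ctrl.move_l(t*[1,1,0]+[0,0,.13],.2)
ctrl.command_gripper(0); Rt=ctrl.current_eef_rot()
ctrl.goto(fr("bed",-80,14,.12),Rt); c=ctrl.move_l(fr("bed",-80,14,.024),.12,contact_N=8); st(f"behind {c}")
push(ex,20,10); push(-ex,10,30,.1)
t=ctrl.current_tool_pos(); ctrl.move_l(t*[1,1,0]+[0,0,.2],.2)
for n in("scene","side"): cv2.imwrite(f"pics/{n}1.png",ctrl.read_camera(n))
snap("w5"); st()
a=cv2.imread("pics/side1.png")[255:330,215:325]; b=cv2.imread("pics/scene1.png")[265:355,240:365]
A=cv2.resize(a,(550,375),interpolation=cv2.INTER_CUBIC)[:300]
B=cv2.resize(cv2.imread("pics/w5.png")[0:300,150:550],(400,300));S=cv2.resize(b,(400,288),interpolation=cv2.INTER_CUBIC)
o=np.zeros((600,800,3),np.uint8);o[:300,:550]=A;o[300:,:400]=B;o[300:588,400:]=S;cv2.imwrite("pics/m1.png",o)
E
```

```text
False [16.6 13.8 46. ] [-4.5  0.9  0.6] 27.23
True [16.6 13.8 45.9] [-4.  -0.9  5.3] 27.44
False [16.6 13.8 46. ] [-1.5  0.1  1.2] 27.69
rel t 28.18 tcp [ 0.5294 -0.2393  0.0459] F [-0.6  0.2  0.5] w 32.1
behind False t 30.79 tcp [ 0.4366 -0.2155  0.0244] F [0.2 1.1 0.9] w 0.5
True [-68.3  14.1  24. ] [0.6 0.  0.5] 31.46
False [-78.7  14.2  24. ] [ 0.2 -0.4  0.3] 31.71
 t 32.89 tcp [ 0.437  -0.2151  0.199 ] F [-0.4 -1.   0.6] w 0.4
```

View pics/m1.png

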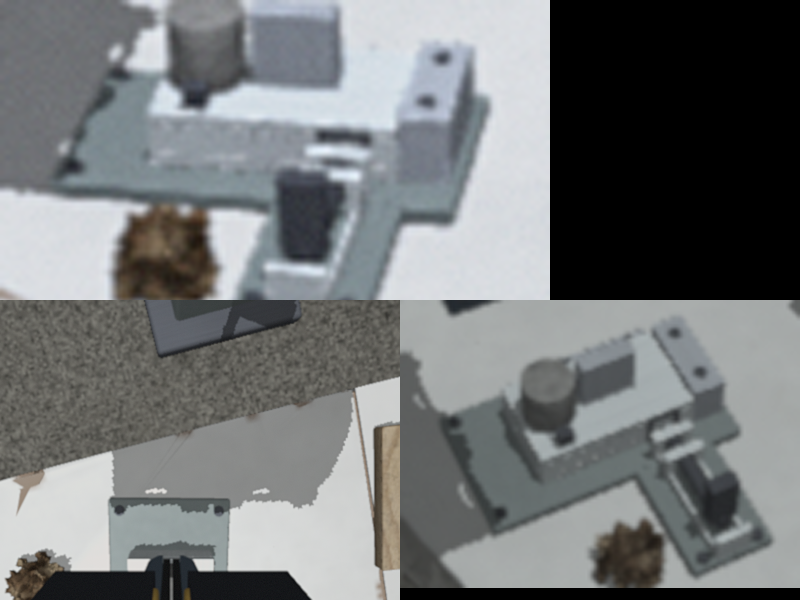

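m1 shows the sledge against the reference block with no visible gap, the bolt drawn, and the keeper hole in front of the bolt. I seat it sideways and from behind once more, then throw the bolt.

Run:
```python
from h import *
ex,ey=axes(); Rt=ctrl.current_eef_rot()
def up(z): t=ctrl.current_tool_pos(); ctrl.move_l(t*[1,1,0]+[0,0,z],.2)
ctrl.goto(fr("bed",2,-48,.13),Rt); c=ctrl.move_l(fr("bed",2,-48,.024),.12,contact_N=8); st(f"side {c}")
push(ey,22,12); push(-ey,8,30,.1); up(.13)
ctrl.goto(fr("bed",-80,14,.13),Rt); c=ctrl.move_l(fr("bed",-80,14,.024),.12,contact_N=8); st(f"behind {c}")
push(ex,20,12); push(-ex,8,30,.1); up(.15)
ctrl.command_gripper(.5)
ctrl.goto(fr("bed",45,-105,.15),Rt); c=ctrl.move_l(fr("bed",45,-105,.044),.12,contact_N=8); st(f"handle {c}")
ctrl.command_gripper(0); st("grip"); print(inbed(ctrl.current_tool_pos()))
push(ey,46,10,.04)
```

```text
side False t 34.48 tcp [ 0.5006 -0.2958  0.0248] F [ 0.  -0.1 -0.3] w 0.3
True [  2.  -30.8  24.5] [-1.7 -3.6  3.4] 35.32
False [  2.1 -39.2  24.5] [-0.5  0.2 -0.4] 35.57
behind False t 37.75 tcp [ 0.4365 -0.2155  0.0244] F [ 0.  -0.2  0.3] w 0.8
True [-68.2  14.1  24. ] [-0.5  0.6 -0.5] 38.42
False [-76.5  14.2  24. ] [-0.1 -0.5 -0.3] 38.67
handle False t 42.03 tcp [ 0.5281 -0.3617  0.0448] F [-1.3 -1.6  0.3] w 45.8
grip t 42.64 tcp [ 0.5278 -0.3616  0.0441] F [-0.6 -0.2  2.8] w 12.0
[  45.1 -105.1   44.1]
True [ 45.4 -65.9  44.1] [-2.7 -5.2  3.6] 43.56
```

Run:
```python
from h import *
ex,ey=axes()
push(ey,6,15,.02); push(-ey,.3,30)
ctrl.command_gripper(.5); t=ctrl.current_tool_pos(); ctrl.move_l(t*[1,1,0]+[0,0,.2],.2)
ctrl.goto(fr("bed",10,10,.28),R(0)); snap("w6"); st()
for n in("scene","side"): cv2.imwrite(f"pics/{n}2.png",ctrl.read_camera(n))
a=cv2.imread("pics/side2.png")[255:330,215:325]
A=cv2.resize(a,(440,300),interpolation=cv2.INTER_CUBIC)
B=cv2.resize(cv2.imread("pics/w6.png")[100:310,180:470],(800,579)[:2],interpolation=cv2.INTER_CUBIC)
S=cv2.resize(cv2.imread("pics/scene2.png")[120:440,160:440],(262,300))
o=np.zeros((600,800,3),np.uint8);o[:300,:440]=A;o[:300,440:702]=S;o[300:,:414]=cv2.resize(B,(414,300));cv2.imwrite("pics/m2.png",o)
```

```text
True [ 45.4 -65.9  44.1] [-3.1 -4.4  4.9] 43.77
False [ 45.4 -65.9  44.2] [-0.9 -2.5  3.3] 44.02
 t 47.02 tcp [ 0.5222 -0.2415  0.2794] F [-0.4  0.2  0.1] w 45.4
```

View pics/m2.png

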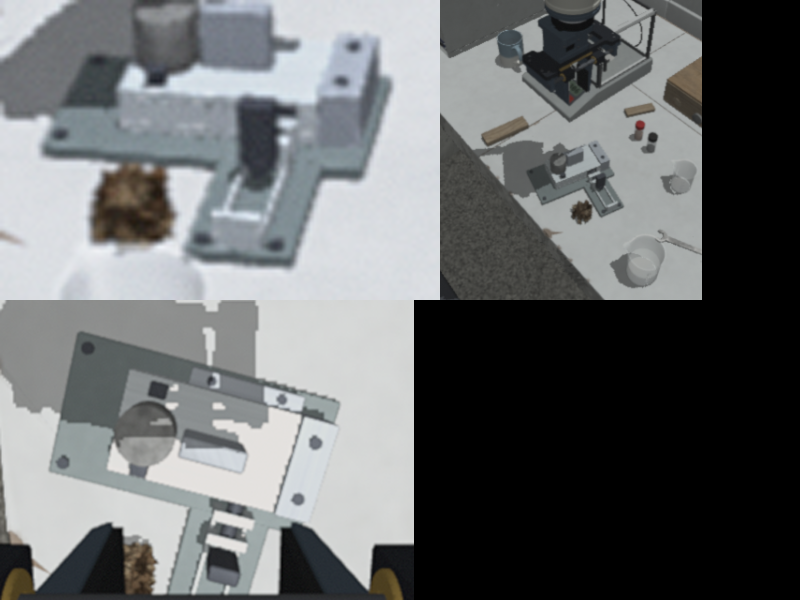

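m2 shows the sledge flush against the block at (290,460) and along the fence at (245,385). The bolt is home, and the wooden block, rock, mug and beaker are in place.

```bash
python3 -c "
from bench import ctrl
ctrl.sign_off(); print(ctrl.current_t())"
```

```text
the job is handed in; nothing more can be done
the job is handed in; nothing more can be done
```

The sledge is docked and locked on the bed, and I handed the job in with the robot clock at about 47 s of the 66 s allowed. I drew the bolt back, laid the wooden block flat on the bench, and set the sledge on the bed. I then pushed it against the fence and the reference block and threw the bolt.

- **Bolt:** it travelled from bed y -106.0 to -65.9 mm, about the full 40 mm. A second, firmer push did not move it any further.
- **Sledge seating:** after release I pushed the sledge from its side and its tail, and both pushes met firm contact. Repeating the tail push moved it only 0.1 mm. The gripper positions at docking agreed with the bed estimate to about 1 mm.
- **Final pictures:** there is no visible gap at the reference face or the fence. The wooden block is flat on the bench, and the rock, mug and beaker look undisturbed.
- **Not fully explained:** the force reading just after each contact was low or pointed in mixed directions. I judged contact by the push stopping and by position, not by the remaining force. The tail push stopped 2 mm further back than I had predicted, most likely because I assumed the wrong finger width.

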